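Gauge two hub sleeves on a stepped pin and sort them

ROBOT

A 7-joint arm with a two-finger parallel gripper is mounted at the origin on the work surface. World frame = base frame: x ahead of the robot, y to its left, z up, the work surface at z = 0. Lengths are in mm, angles in rad, forces in N, time in s.
With the tool pointing down it reaches from about 425 to 1025 mm from the base axis. Payload 3.6 kg.
Tool frame: the origin (TCP) lies at the very end of the fingers, on their centre line; the grasp point (between the pads) lies 19 mm behind it (robot.pinch_z is the distance from the TCP to the grasp point, in mm); z points along the fingers, y is the line along which they close (so a half turn about z gives the same grasp; the last joint's range is limited). The gripper opens to 85 mm and grips with 20 to 120 N. Pads are 22 mm wide; open, the fingers measure 114 mm over their backs; the gripper's body (76 mm by 85 mm) begins 54 mm behind the grasp point. The pads swing forward as they close: fully open they stand 13 mm farther back than shut.
Start: joints at [-1.419, 0.591, 0.048, 1.609, -0.033, 0.943, -0.034], TCP at [175.708, 703.389, 231.302] pointing down, gripper open.
Joint ranges: [-2.69, 2.69], [-0.47, 2.24], [-1.27, 1.36], [0.19, 2.51], [-1.53, 4.68], [0.08, 2.07], [-3.09, 3.09]. Speed limits (rad/s): [2.57, 2.57, 3.14, 3.14, 3.14, 3.14, 3.14].

INTERFACE

Orientations are given as a rotation vector (axis times angle).
In Python, from station import robot gives the robot as it stands.
- The arm moves only by the tool arm_command, never from a script. Its argument "motion" is a list of rows, each a list of 7 numbers: the turn, a rotation vector about the tool's x, y, z each as a share of 30 degrees, from -1 to 1, then the shift along the tool's x, y, z each as a share of 0.25 m, from -1 to 1, then the gripper command: -1 is shut, 1 is fully open, values between are in proportion. In form: [[wx, wy, wz, dx, dy, dz, fingers], ...]. A call has exactly 10 rows; each row is the pose to reach, as a shift and turn from the pose commanded when the call began, along the tool's axes at that moment; what a row does not reach only later rows make up. A row lasts 1/12 s, in which the tool goes at most 41.7 mm and 7.16 degrees, less where a joint would pass 70% of its speed; a pose out of reach is approached as far as the arm can. A call with a number of a shift or a turn outside -1 to 1 is refused whole. A call with a gripper value outside its range is refused whole. The fingers move at their own pace and stop on an object; "grip_force" is the grip in N (left out, the last holds). Time passes only in rows, so rows that repeat a pose let the fingers close, or fill a call up. It gives the time, the measured TCP pose, the force, the opening and the grip force at its end, in the units of the state.
- robot.get_state(): the state, without advancing time (a new reading comes with each control period).
- robot.get_image(name): name is "scene" or "top" or "wrist"; returns a dict with "pixels" (400x640x3 uint8, blue, green, red), "z_map" (400x640 float32, mm along the optical axis (not along the pixel's ray), 0 where there is no reading), "fov_y" (degrees; the focal length in pixels is half the picture's height over the tangent of half this angle, whatever the lens; pixels are square), "cx", "cy" (the principal point, pixels), "k1" (the pictures are not rectified: a ray, as slopes to the right and down, at radius r is drawn at 1 + k1 r^2 times it, then the intrinsics apply), "rvec" (rotation vector, rad) and "tvec" (3), from world to camera coordinates, as OpenCV has them; the wrist camera has in their place "hand_eye" (4x4, takes a point from camera to tool coordinates, whose origin is the TCP and whose axes are the flange's). Camera axes: x right, y down, z forward; pixel columns grow to the right and rows downward; lengths in mm; the calibration is good to about 2 mm. A picture is of the moment at which its call begins: read the wrist's pose just before it.
- robot.finish_job(): hands the job in; it is judged then, once.
Trained networks look in a picture, given as the dict that the camera call returned (one of the last four; its "shot" number tells which), for a name from the list of things; names that differ only in an ending like _2 or _b are one class to them, and where a whole thing is asked for, a point or a joint stands for the part that bears it (a point fixed in the world has none). Each returns a list of dicts, best first, with "score" (0 to 1); they miss things now and then, are a little off and sometimes report something else, mostly with a low value. They report only what shows in the picture. A call takes as long as a camera call. They do not tell look-alikes from the thing itself.
- robot.find_in(name, picture): "position" ([row, column] in pixels, amid what is visible of it).
- robot.masks_of(name, picture): "mask" (400x640 bool, what is visible of it) and "position" ([row, column] in pixels, amid what is visible of it).
The state is a dict: "time": time; "joint_pos": joint angles; "joint_velocities": joint speeds; "effort": joint torques, N m; "position": TCP position; "tool_rot": TCP orientation; "force": force on the tool from outside, world axes, zero at the start; "wrist_torque": the same for the moment, N m; "finger_gap": finger opening in mm; "gripper_force": force on a finger pad.
Only numpy, scipy, OpenCV 4.12 (cv2) and the standard library are available. Lean on these libraries where they do the work, as an engineer would, in place of code of your own. Each camera call takes 0.05 s, during which the arm holds its last target. There are 200 camera calls.

TASK

Two hub sleeves came off the lathe and one of them is bored too small. Slide each in turn, upright and without forcing it, onto the stepped gauge pin: a good one goes fully home on the base plate, an undersized one stops on the step about halfway down. After its test stand each sleeve upright on the floor of its container before testing the other: the good one in the long low tray, the undersized one in the square, deeper bin; leave everything else on the bench undisturbed.

Things in the scene. Friction and masses are not known exactly. Their poses are not given: they have to be found in the camera images.
- sleeve_a: an upright aluminium sleeve (open tube), outside diameter 46, height 75; origin: centre of its underside, z along its axis. One of the two sleeves has the right bore (34) and the other was bored too small (27); outside they are alike. Mass 0.15 to 0.35 kg
- sleeve_b: an upright aluminium sleeve (open tube), outside diameter 46, height 75; origin: centre of its underside, z along its axis. One of the two sleeves has the right bore (34) and the other was bored too small (27); outside they are alike. Mass 0.15 to 0.35 kg
- gauge: fixed gauge: dark base plate 100 x 100 x 15 with an upright steel pin in its middle; origin: centre of the underside, z up. Heights above the plate's top: thick part dia 30 from 0 to 33, 45 degree cone to 36.5, thin part dia 23 to 62, taper to dia 10 at the tip, 72. A good sleeve goes down to the plate; an undersized one rests on the cone, its underside 34 above the plate
- gauge_seat (a point): centre of the base plate's top face, on the pin's axis, 15 above the bench; z up along the pin
- tray: fixed grey tray for good sleeves, long and low: 190 (its x) x 120 (its y) x 20 high outside, walls and floor 5 thick; origin: centre of the underside
- bin: fixed grey bin for undersized sleeves, square and deeper: 140 x 140 x 45 high outside, walls and floor 5 thick; origin: centre of the underside
- carrier_1: leave where it is (bystander): dark steel carrier disc, diameter 152, 22 thick, ring of small pins and a 26 hub to 55 high; origin: centre of underside
- carrier_2: leave where it is (bystander): a second carrier disc like carrier_1
- screwdriver: leave where it is (bystander): screwdriver with black handle lying along its x axis, about 200 long; low
- wrench: leave where it is (bystander): steel wrench lying along its x axis, about 160 long; low
- key_bar: leave where it is (bystander): square steel bar 120 x 20 x 20, lying along its x axis; origin: centre of underside
- jar: leave where it is (bystander): small jar with black cap, diameter 56, height 70; origin: centre of underside
- carton: leave where it is (bystander): cardboard carton 90 x 70 x 50; origin: centre of underside
Mind the look-alikes: they are no part of the job. Leave any orange or pink look-alike of the sleeve_b alone. Leave any turquoise look-alike of the sleeve_a alone.

How it is judged (in metres and radians):
On the way, in this order (a step that is already met when the one before it is completed fails the run):
1. a first sleeve is tried on the gauge pin: the good one fully home on the plate, or the undersized one resting on the step (((z of sleeve_a in the frame of gauge_seat between -0.004 and 0.004 m and horizontal distance between sleeve_a and gauge_seat below 0.005 m and angle between sleeve_a's own z axis and vertical below 0.08 rad) or (z of sleeve_b in the frame of gauge_seat between 0.028 and 0.039 m and horizontal distance between sleeve_b and gauge_seat below 0.006 m and angle between sleeve_b's own z axis and vertical below 0.12 rad))), for 0.2 s.
2. that sleeve stands in its own container and the other one is tried on the gauge pin (((z of sleeve_a in the frame of gauge_seat between -0.004 and 0.004 m and horizontal distance between sleeve_a and gauge_seat below 0.005 m and angle between sleeve_a's own z axis and vertical below 0.08 rad and x of sleeve_b in the frame of bin between -0.055 and 0.055 m and y of sleeve_b in the frame of bin between -0.055 and 0.055 m and z of sleeve_b in the frame of bin between 0.001 and 0.01 m and angle between sleeve_b's own z axis and vertical below 0.1 rad and linear speed of sleeve_b below 0.03 m/s) or (z of sleeve_b in the frame of gauge_seat between 0.028 and 0.039 m and horizontal distance between sleeve_b and gauge_seat below 0.006 m and angle between sleeve_b's own z axis and vertical below 0.12 rad and x of sleeve_a in the frame of tray between -0.08 and 0.08 m and y of sleeve_a in the frame of tray between -0.045 and 0.045 m and z of sleeve_a in the frame of tray between 0.001 and 0.01 m and angle between sleeve_a's own z axis and vertical below 0.1 rad and linear speed of sleeve_a below 0.03 m/s))), for 0.2 s.
At the end, for the whole second after the job is handed in: The sleeve that went home stands upright (within 0.1 rad) and still on the floor of the tray, the undersized one upright and still on the floor of the bin (x of sleeve_a in the frame of tray between -0.08 and 0.08 m and y of sleeve_a in the frame of tray between -0.045 and 0.045 m and z of sleeve_a in the frame of tray between 0.001 and 0.01 m and angle between each of sleeve_a, sleeve_b's own z axis and vertical below 0.1 rad and linear speed of each of sleeve_a, sleeve_b below 0.03 m/s and x of sleeve_b in the frame of bin between -0.055 and 0.055 m and y of sleeve_b in the frame of bin between -0.055 and 0.055 m and z of sleeve_b in the frame of bin between 0.001 and 0.01 m); the robot touches nothing.
It fails at once if a sleeve is forced onto the gauge (over 70 N) (contact force between any of sleeve_a, sleeve_b and gauge above 70 N).
It fails at once if a bystander is moved more than 40 mm (distance of any of carrier_1, carrier_2, screwdriver, wrench, key_bar, jar, carton from where it was at the start of the episode above 0.04 m).
It also fails if it takes over 67 s, if anything falls off the work surface, if the arm or the gripper's body presses on something with over 40 N, if the wrist force passes 120 N, or if a joint passes its speed limit or range.

## Working session

There is one attempt and no reset: what is moved stays moved. The work goes in short steps, Python scripts to look and compute and a tool call to move; the robot and the scene stay as the last step left them, time stands still between calls to the robot, and variables do not carry over. Pictures are saved under pics/ and viewed, at most 10 in all, crops included, and the job is handed in when it is done.

Besides the shell and the picture viewer there is one more tool, called as name(argument=value, ...), one argument or row to a line, values as JSON. arm_command: Moves the arm, as the interface text tells. Shift numbers are shares of 0.25 m and turn numbers shares of 30 degrees, none past 1 either way. Its arguments: {"type":"object","properties":{"motion":{"type":"array","items":{"type":"array","items":{"type":"number"}}},"grip_force":{"type":"number"}},"required":["motion"]}

```bash
mkdir -p pics; ls; cat > h.py <<'E'
import numpy as np, cv2
from scipy.spatial.transform import Rotation as R
from station import robot
def cam(name):
    s=robot.get_state(); im=robot.get_image(name)
    if name=="wrist":
        T=np.eye(4);T[:3,:3]=R.from_rotvec(s["tool_rot"]).as_matrix();T[:3,3]=s["position"]
        M=T@np.array(im["hand_eye"])
    else:
        E=np.eye(4);E[:3,:3]=R.from_rotvec(np.ravel(im["rvec"])).as_matrix();E[:3,3]=np.ravel(im["tvec"])
        M=np.linalg.inv(E)
    return im,M
def cloud(im,M):
    h,w=im["z_map"].shape;f=h/2/np.tan(np.radians(im["fov_y"])/2)
    v,u=np.mgrid[:h,:w].astype(float)
    xd=(u-im["cx"])/f;yd=(v-im["cy"])/f;x,y=xd.copy(),yd.copy()
    for _ in range(15):
        k=1+im["k1"]*(x*x+y*y);x=xd/k;y=yd/k
    z=im["z_map"].astype(float)
    P=np.stack([x*z,y*z,z],-1)@M[:3,:3].T+M[:3,3]
    P[z<=0]=np.nan
    return P
def save(im,n,crop=None,scale=1):
    p=im["pixels"]
    if crop: p=p[crop[0]:crop[1],crop[2]:crop[3]]
    cv2.imwrite("pics/"+n,cv2.resize(p,None,fx=scale,fy=scale))
E
python3 - <<'E'
from h import *
s=robot.get_state();print(s["time"],s["position"],s["tool_rot"],robot.pinch_z)
out=[]
for c in("top","scene"):
    im,M=cam(c);P=cloud(im,M);out.append(im["pixels"])
    print(c,M[:3,3].round())
    for n in["sleeve_a","gauge","tray","bin","carrier_1","jar","carton","key_bar","screwdriver","wrench"]:
        for d in robot.masks_of(n,im)[:5]:
            q=P[d["mask"]];q=q[~np.isnan(q[:,0])]
            if len(q)<5:continue
            print(n,round(d["score"],2),np.round(d["position"]),"lo",np.percentile(q,3,0).round(),"hi",np.percentile(q,97,0).round(),"col",im["pixels"][d["mask"]].mean(0).round())
    save(im,c+".png")
E
```

```text
pics
0.0 [175.50484326 702.52896934 230.09834924] [-0.38342519 -3.11794438  0.00372766] 18.700000000000003
top [ 317.   81. 1338.]
sleeve_a 0.81 [206. 245.] lo [564. 251.  -1.] hi [605. 295.  78.] col [115. 117.  29.]
sleeve_a 0.7 [211. 275.] lo [548. 167.   6.] hi [589. 208.  78.] col [118. 120.  23.]
sleeve_a 0.62 [176. 306.] lo [643.  86.   3.] hi [683. 127.  78.] col [151. 154. 151.]
sleeve_a 0.62 [170. 371.] lo [657. -96.   5.] hi [695. -58.  78.] col [165. 167. 164.]
sleeve_a 0.58 [191. 400.] lo [ 597. -178.   -1.] hi [ 641. -137.   78.] col [ 18.  95. 179.]
gauge 0.97 [224. 355.] lo [480. -77.   9.] hi [574.  16.  80.] col [117. 112. 111.]
tray 0.84 [244. 425.] lo [ 378. -290.    0.] hi [ 556. -176.   21.] col [149. 144. 148.]
bin 0.7 [258. 243.] lo [378. 227.  -0.] hi [511. 363.  46.] col [141. 136. 140.]
bin 0.67 [150. 449.] lo [ 676. -370.   15.] hi [ 807. -238.   51.] col [94. 89. 88.]
carrier_1 0.9 [152. 446.] lo [ 676. -371.   15.] hi [ 807. -239.   51.] col [94. 89. 88.]
carrier_1 0.79 [156. 239.] lo [675. 225.  10.] hi [807. 356.  51.] col [94. 89. 89.]
carrier_1 0.34 
[... 1186 characters left out ...]
.   19.] col [89. 86. 89.]
bin 0.71 [234. 418.] lo [377. 228.   2.] hi [521. 372.  45.] col [77. 75. 77.]
bin 0.61 [165. 360.] lo [373.  -3.   6.] hi [416.  41.  70.] col [79. 83. 80.]
carrier_1 0.78 [153. 204.] lo [ 683. -364.    4.] hi [ 818. -230.   49.] col [57. 55. 54.]
jar 0.56 [167. 357.] lo [373.  -3.   4.] hi [416.  41.  70.] col [79. 84. 81.]
carton 0.94 [326. 403.] lo [595. 445.   3.] hi [683. 520.  51.] col [ 57.  99. 138.]
key_bar 0.71 [239. 239.] lo [790.  62.   2.] hi [820. 176.  21.] col [135. 137. 139.]
screwdriver 0.76 [204. 243.] lo [678. -23.  -1.] hi [860.  14.  25.] col [51. 52. 52.]
wrench 0.79 [193. 211.] lo [ 786. -199.   -1.] hi [822. -44.   9.] col [142. 144. 145.]
```

View top.

View pics/top.png

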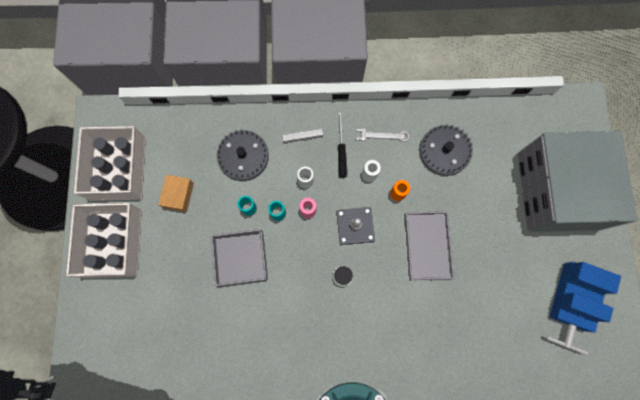

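```bash
python3 - <<'E'
from h import *
# top-rim centres and footprints at a height, both cams
for c in("top","scene"):
    im,M=cam(c);P=cloud(im,M)
    zz=P[...,2]
    for nm,x,y,r in(("g1",670,108,34),("g2",682,-75,34),("pin",530,-28,20),("jar",392,17,40),("or",622,-155,34),("pk",585,110,34),("t1",570,190,34),("t2",586,275,34)):
        q=P[(abs(P[...,0]-x)<r)&(abs(P[...,1]-y)<r)&(zz>60)]
        if len(q)<3: print(c,nm,len(q));continue
        t=np.percentile(q[:,2],90); q=q[q[:,2]>t-4]
        if nm=="pin":print(c,nm,q.mean(0).round(1),len(q));continue
        (cc,rr)=cv2.minEnclosingCircle(q[:,:2].astype(np.float32))
        print(c,nm,np.round(cc,1),round(rr,1),t.round(1),len(q))
    for nm,x,y,r,z0,z1 in(("gauge",528,-28,75,11,20),("bin",445,298,90,40,55),("tray",470,-232,115,15,27)):
        q=P[(abs(P[...,0]-x)<r)&(abs(P[...,1]-y)<r)&(zz>z0)&(zz<z1)]
        q=q[:,:2].astype(np.float32)
        print(c,nm,np.array(cv2.minAreaRect(q)[0]).round(1),np.round(cv2.minAreaRect(q)[1:][0]),cv2.minAreaRect(q)[2],len(q))
E
```

```text
top g1 [664.8 107.1] 22.8 76.9 70
top g2 [678.9 -79.9] 23.0 76.5 107
top pin [526.7 -30.1  87.4] 22
top jar [386.2  11.4] 24.6 72.8 176
top or [ 618.5 -158.6] 22.8 77.8 93
top pk [575.3 102.6] 22.8 77.7 89
top t1 [570.  188.9] 22.5 77.4 66
top t2 [586.4 273.9] 22.3 77.9 57
top gauge [527.1 -31.4] [101. 100.] 3.6174309253692627 987
top bin [443.9 295.3] [140. 140.] 5.819969177246094 373
top tray [ 466.5 -235.3] [190. 123.] 0.5836794972419739 419
scene g1 [668.1 109.4] 24.1 74.6 105
scene g2 [680.4 -75.8] 24.6 74.6 98
scene pin [532.1 -26.8  84.3] 18
scene jar [389.4  14. ] 26.3 70.1 124
scene or [ 624.6 -156.6] 23.9 74.7 83
scene pk [578.9 104.7] 23.3 74.6 128
scene t1 [574.6 191.6] 23.4 74.6 121
scene t2 [590.1 275.4] 23.7 74.8 142
scene gauge [530.4 -27.8] [101. 102.] 3.3240365982055664 516
scene bin [447.1 297.8] [142. 142.] 5.403425216674805 539
scene tray [ 468.8 -231.4] [125. 192.] 89.82290649414062 222
```

The picture shows two bare aluminium sleeves at about (row 178, col 305) and (170, 372), with orange, pink and turquoise look-alikes nearby. The gauge is at (225, 356), the bin at (258, 243) and the tray at (245, 428). I'll go above the left sleeve first.

arm_command(
  motion=[
    [0,0,-0.468,-0.96,-0.708,0,0.55],
    [0,0,-0.468,-0.96,-0.708,0,0.55],
    [0,0,-0.468,-0.96,-0.708,0,0.55],
    [0,0,-0.468,-0.96,-0.708,0,0.55],
    [0,0,-0.468,-0.96,-0.708,0,0.55],
    [0,0,-0.468,-0.96,-0.708,0,0.55],
    [0,0,-0.468,-0.96,-0.708,0,0.55],
    [0,0,-0.468,-0.96,-0.708,0,0.55],
    [0,0,-0.468,-0.96,-0.708,0,0.55],
    [0,0,-0.468,-0.96,-0.708,0,0.55],
  ],
  grip_force=30,
)

```text
time: 2.03
position: [365.8, 473.7, 231.6]
tool_rot: [-0.002, -3.142, -0.002]
force: [0.5, 0.8, -0.0]
finger_gap: 66.1
gripper_force: 0.0
```

arm_command(
  motion=[
    [0,0,0,-0.96,-0.96,0,0.55],
    [0,0,0,-0.96,-0.96,0,0.55],
    [0,0,0,-0.96,-0.96,0,0.55],
    [0,0,0,-0.96,-0.96,0,0.55],
    [0,0,0,-0.96,-0.96,0,0.55],
    [0,0,0,-0.96,-0.96,0,0.55],
    [0,0,0,-0.96,-0.96,0,0.55],
    [0,0,0,-0.96,-0.96,0,0.55],
    [0,0,0,-0.96,-0.96,0,0.55],
    [0,0,0,-0.96,-0.96,0,0.55],
  ],
)

```text
time: 2.87
position: [608.2, 232.2, 231.2]
tool_rot: [0.005, 3.14, -0.001]
force: [-0.7, 0.0, -0.3]
finger_gap: 66.4
gripper_force: 0.0
```

arm_command(
  motion=[
    [0,0,0,-0.24,-0.5,0,0.55],
    [0,0,0,-0.24,-0.5,0,0.55],
    [0,0,0,-0.24,-0.5,0,0.55],
    [0,0,0,-0.24,-0.5,0,0.55],
    [0,0,0,-0.24,-0.5,0,0.55],
    [0,0,0,-0.24,-0.5,0,0.55],
    [0,0,0,-0.24,-0.5,0,0.55],
    [0,0,0,-0.24,-0.5,0,0.55],
    [0,0,0,-0.24,-0.5,0,0.55],
    [0,0,0,-0.24,-0.5,0,0.55],
  ],
)

```text
time: 3.7
position: [665.1, 110.8, 231.4]
tool_rot: [0.005, -3.141, -0.001]
force: [0.5, -0.1, 0.1]
finger_gap: 66.4
gripper_force: 0.0
```

```bash
python3 - <<'E'
from h import *
s=robot.get_state();print(s["position"],s["tool_rot"],s["time"])
im,M=cam("wrist");P=cloud(im,M);save(im,"w1.png");print(M.round(2))
for d in robot.masks_of("sleeve_a",im)[:4]:
    q=P[d["mask"]];q=q[~np.isnan(q[:,0])];t=np.percentile(q[:,2],90);q=q[(q[:,2]>t-4)]
    c,r=cv2.minEnclosingCircle(q[:,:2].astype(np.float32))
    w=np.hypot(*(q[:,:2]-c).T)
    print(d["score"],np.round(d["position"]),np.round(c,1),r,t,"inner r",np.percentile(w,[2,10,50,98]))
E
```

```text
[665.14436775 110.78265073 231.35238155] [ 5.04817967e-03 -3.14132002e+00 -1.25593141e-03] 3.7
[[-0.0000e+00  9.6000e-01  2.9000e-01  5.9044e+02]
 [ 1.0000e+00  0.0000e+00  0.0000e+00  1.1028e+02]
 [ 0.0000e+00  2.9000e-01 -9.6000e-01  3.7371e+02]
 [ 0.0000e+00  0.0000e+00  0.0000e+00  1.0000e+00]]
0.93 [ 96. 494.] [589.5 275. ] 23.15585708618164 74.6232430950091 inner r [16.6102192  17.23477243 19.89151276 22.88666014]
0.86 [ 72. 314.] [578.5 103.9] 22.969058990478516 75.51967394252911 inner r [13.46518352 14.36379363 18.46211734 22.58522575]
0.85 [187. 140.] [681.6 -78.1] 22.981698989868164 75.10556717946456 inner r [13.37059649 14.33948873 18.39270952 22.37006337]
0.8 [ 77. 413.] [573.3 190.2] 22.872455596923828 74.99158819772002 inner r [16.75047284 17.35967684 19.75760505 22.50614781]
```

View pics/w1.png

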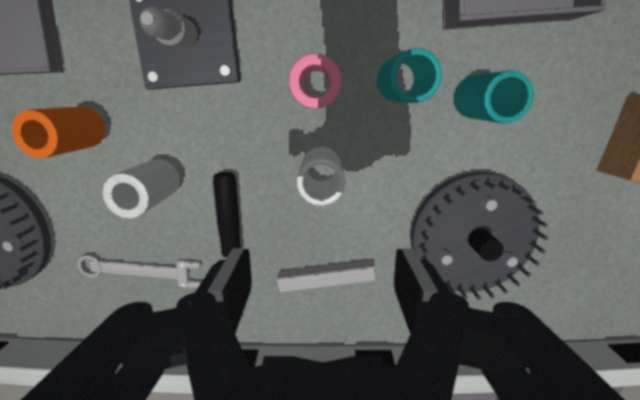

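The wrist image shows the thin-walled good sleeve at (row 177, col 320). The thick-walled undersized one is at (195, 126), with a measured inner radius of about 13.5. The gauge is at the top left, (40, 185).

```bash
python3 - <<'E'
from h import *
im,M=cam("wrist");P=cloud(im,M);z=P[...,2]
def sel(x,y,r,z0,z1):
    return P[(abs(P[...,0]-x)<r)&(abs(P[...,1]-y)<r)&(z>z0)&(z<z1)]
for x,y in((667,108),(681,-78),(578,104)):
    q=sel(x,y,32,71,80)
    c,r=cv2.minEnclosingCircle(q[:,:2].astype(np.float32));print(np.round(c,1),round(r,1),len(q))
q=sel(530,-28,70,11,20);print(cv2.minAreaRect(q[:,:2].astype(np.float32)),q[:,0].min(),q[:,0].max())
for a,b in((50,60),(60,70),(84,90)):
    q=sel(530,-28,20,a,b);print(a,q.mean(0).round(1),q.min(0).round(1),q.max(0).round(1),len(q))
E
```

```text
[668.4 109.1] 23.0 855
[682.3 -78.5] 23.3 1148
[578.5 104. ] 23.0 1512
((537.4888305664062, -28.976085662841797), (85.932861328125, 100.8542709350586), 3.6823513507843018) 497.76096396893644 583.1074672470193
50 [533.2 -22.6  53.6] [517.1 -36.1  50. ] [543.1 -14.9  60. ] 195
60 [533.1 -21.7  65.3] [519.9 -34.   60.2] [541.6 -18.1  70. ] 130
84 [530.3 -28.9  86.3] [523.7 -36.1  84. ] [537.2 -22.4  89.1] 225
```

arm_command(
  motion=[
    [0,0,0,-0.013,-0.007,0.1,0.55],
    [0,0,0,-0.013,-0.007,0.2,0.55],
    [0,0,0,-0.013,-0.007,0.35,0.55],
    [0,0,0,-0.013,-0.007,0.5,0.55],
    [0,0,0,-0.013,-0.007,0.65,0.55],
    [0,0,0,-0.013,-0.007,0.757,0.55],
    [0,0,0,-0.013,-0.007,0.757,0.55],
    [0,0,0,-0.013,-0.007,0.757,0.55],
    [0,0,0,-0.013,-0.007,0.757,-0.2],
    [0,0,0,-0.013,-0.007,0.757,-0.2],
  ],
  grip_force=35,
)

```text
time: 4.68
position: [671.3, 107.6, 44.9]
tool_rot: [-0.0, 3.137, 0.002]
force: [0.1, -0.3, -0.4]
finger_gap: 45.5
gripper_force: 35.8
```

arm_command(
  motion=[
    [0,0,0,0,0,0,-0.2],
    [0,0,0,0,0,0,-0.2],
    [0,0,0,0,0,0,-0.2],
    [0,0,0,0,0,0,-0.2],
    [0,0,0,0,0,0,-0.2],
    [0,0,0,0,0,-0.05,-0.2],
    [0,0,0,0,0,-0.15,-0.2],
    [0,0,0,0,0,-0.3,-0.2],
    [0,0,0,0,0,-0.44,-0.2],
    [0,0,0,0,0,-0.44,-0.2],
  ],
)

```text
time: 5.52
position: [673.7, 107.1, 160.3]
tool_rot: [0.001, 3.128, 0.004]
force: [1.6, -0.1, -1.4]
finger_gap: 45.5
gripper_force: 36.7
```

```bash
cat > held.py <<'E'
from h import *
s=robot.get_state();print(s["position"].round(1),s["tool_rot"].round(4),s["time"],s["finger_gap"],s["gripper_force"],s["force"].round(1))
im,M=cam("wrist");P=cloud(im,M);T=R.from_rotvec(s["tool_rot"]).as_matrix();Q=(P-s["position"])@T
m=(abs(Q[...,0])<30)&(abs(Q[...,1])<30)&(Q[...,2]<60)&(Q[...,2]>-60)
q=P[m];
for z in np.arange(-60,60,10):
    w=Q[m&(Q[...,2]>z)&(Q[...,2]<z+10)]
    if len(w):print(z,len(w),w.min(0).round(1),w.max(0).round(1))
import sys
save(im,sys.argv[1])
E
python3 held.py w2.png
```

```text
[673.7 107.1 160.3] [6.0000e-04 3.1285e+00 3.7000e-03] 5.5167 45.49402111909061 36.662025824189186 [ 1.6 -0.1 -1.4]
-60 966 [ 10.4 -30.  -60. ] [ 13.3  30.  -50. ]
-50 748 [-10.9 -30.  -50. ] [ 14.  30. -40.]
-40 3761 [-18.7 -29.9 -40. ] [ 25.5  29.4 -30. ]
-30 4590 [-19.3 -29.7 -30. ] [ 26.1  29.2 -20. ]
-20 2331 [-15.3 -29.7 -20. ] [ 26.1  29.4 -10. ]
-10 1705 [-14.8 -29.7 -10. ] [26.  29.2 -0. ]
0 1230 [-14.5 -21.9   0. ] [26.  21.8 10. ]
10 909 [-14.4 -21.3  10. ] [26.1 22.1 20. ]
20 731 [-14.8 -18.8  20. ] [26.1 22.2 30. ]
30 488 [-15.1 -20.5  30. ] [26.3 22.4 40. ]
40 85 [ 11.5 -18.   40.1] [25.8 22.4 43.8]
```

View pics/w2.png

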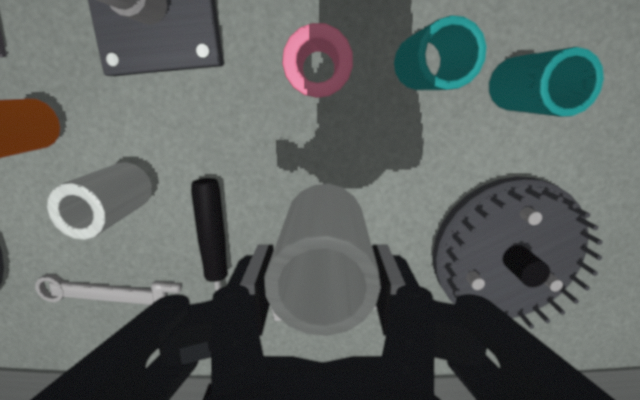

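The sleeve is gripped upright. It fills the gap between the fingers at about (row 290, col 322), and its axis sits about 3 mm off the TCP along tool x. Next I carry it above the pin.

arm_command(
  motion=[
    [0,0,0,0.08,-0.08,-0.04,-0.2],
    [0,0,0,0.18,-0.18,-0.04,-0.2],
    [0,0,0,0.28,-0.28,-0.04,-0.2],
    [0,0,0,0.38,-0.38,-0.04,-0.2],
    [0,0,0,0.47,-0.47,-0.04,-0.2],
    [0,0,0,0.53,-0.52,-0.04,-0.2],
    [0,0,0,0.56,-0.544,-0.04,-0.2],
    [0,0,0,0.56,-0.544,-0.04,-0.2],
    [0,0,0,0.56,-0.544,-0.04,-0.2],
    [0,0,0,0.56,-0.544,-0.04,-0.2],
  ],
)

```text
time: 6.4
position: [530.9, -27.5, 162.1]
tool_rot: [-0.004, 3.14, 0.002]
force: [0.2, 1.0, -2.7]
finger_gap: 45.8
gripper_force: 36.9
```

```bash
python3 held.py w3.png; python3 - <<'E'
from h import *
im,M=cam("wrist");P=cloud(im,M);z=P[...,2]
q=P[(abs(P[...,0]-530)<70)&(abs(P[...,1]+28)<70)&(z>11)&(z<20)];print("plate",q.min(0),q.max(0))
im,M=cam("scene");P=cloud(im,M);z=P[...,2];save(im,"s3.png",(80,280,200,440),3)
q=P[(abs(P[...,0]-530)<40)&(abs(P[...,1]+28)<40)]
for a in(20,40,70,85,105,115,125,135,145,155,165,175,185,195):
    w=q[(q[:,2]>a)&(q[:,2]<a+10)]
    if len(w):print(a,len(w),w.min(0).round(1),w.max(0).round(1))
s=robot.get_state();print(s["position"],s["tool_rot"])
E
```

```text
[530.9 -27.5 162.1] [-3.7000e-03  3.1396e+00  1.6000e-03] 6.4 45.80815286969762 36.92422362975776 [ 0.2  1.  -2.7]
-60 966 [ 10.1 -30.  -60. ] [ 13.7  30.  -50. ]
-50 756 [-10.9 -30.  -50. ] [ 14.2  30.  -40. ]
-40 3910 [-19.1 -29.8 -40. ] [ 25.7  29.3 -30. ]
-30 4454 [-19.9 -29.7 -30. ] [ 26.   29.3 -20. ]
-20 2332 [-15.  -29.7 -20. ] [ 26.1  29.3 -10. ]
-10 1685 [-15.  -29.7 -10. ] [26.  29.3 -0. ]
0 1235 [-14.5 -20.6   0. ] [26.2 22.  10. ]
10 926 [-14.4 -19.6  10. ] [26.2 21.9 20. ]
20 722 [-14.8 -21.6  20. ] [26.2 22.4 30. ]
30 483 [-14.5 -20.7  30. ] [26.1 22.4 40. ]
40 86 [-14.5 -17.9  40. ] [26.  22.4 43.8]
plate [477.39506625 -82.84331579  11.08406736] [581.92161476  22.22573485  19.62373192]
20 28 [521.4 -28.9  20. ] [545.1 -13.1  29.3]
40 36 [518.9 -36.2  40.5] [545.8 -13.7  49.6]
70 31 [522.9 -34.5  70.1] [541.4 -17.6  79.6]
85 8 [525.3 -33.   85.2] [536. -24.  87.]
115 43 [512.6 -32.  116.7] [551.   -2.5 125. ]
125 56 [512.9 -31.8 125.1] [551.8  -2.  134.8]
135 59 [513.4 -30.6 135.2] [551.5  -2.2 144.9]
145 61 [513.1 -30.2 145. ] [551.3  -1.3 155. ]
155 46 [514.7 -30.6 155.4] [551.2   1.5 164.8]
165 63 [523.2 -56.8 165.1] [551.6  10.4 175. ]
175 83 [519.6 -54.8 175.1] [552.   10.5 185. ]
185 102 [519.2 -55.8 185.2] [552.4   9.3 195. ]
195 58 [519.9 -60.5 195.3] [543.1  11.5 204.9]
[530.48973785 -27.70218245 162.07638149] [-4.11813043e-03  3.14037196e+00  9.63303668e-04]
```

View pics/s3.png

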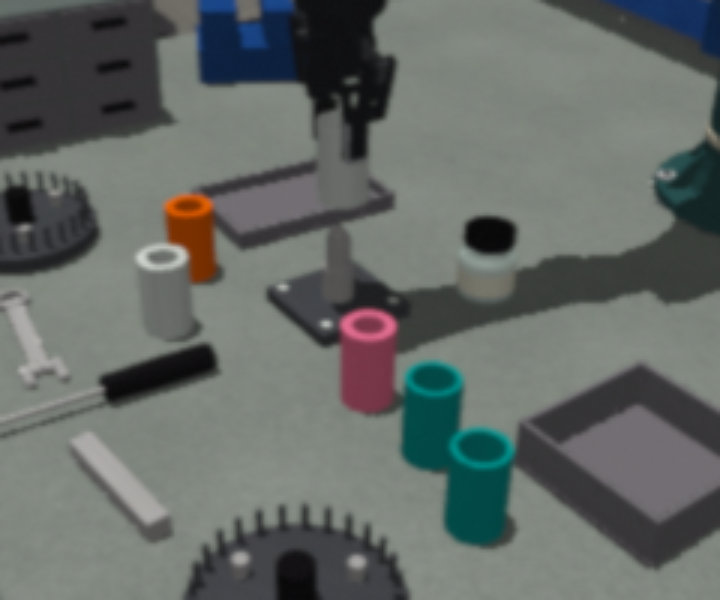

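The sleeve hangs above the pin, about 2.4 mm short in x and 2 mm over in y. I'll correct that and go down over the thin part.

arm_command(
  motion=[
    [0,0,0,-0.01,-0.009,0,-0.2],
    [0,0,0,-0.01,-0.009,0,-0.2],
    [0,0,0,-0.01,-0.009,0.02,-0.2],
    [0,0,0,-0.01,-0.009,0.05,-0.2],
    [0,0,0,-0.01,-0.009,0.09,-0.2],
    [0,0,0,-0.01,-0.009,0.13,-0.2],
    [0,0,0,-0.01,-0.009,0.17,-0.2],
    [0,0,0,-0.01,-0.009,0.2,-0.2],
    [0,0,0,-0.01,-0.009,0.2,-0.2],
    [0,0,0,-0.01,-0.009,0.2,-0.2],
  ],
)

```text
time: 7.38
position: [531.0, -31.5, 111.2]
tool_rot: [0.0, -3.14, 0.0]
force: [0.2, 0.7, -1.9]
finger_gap: 45.4
gripper_force: 36.9
```

```bash
python3 - <<'E'
from h import *
s=robot.get_state();print(s["position"],s["tool_rot"],s["force"],s["wrist_torque"])
im,M=cam("scene");P=cloud(im,M)
q=P[(abs(P[...,0]-530)<40)&(abs(P[...,1]+28)<40)]
for a in(20,30,40,50,60,70,80,90,100,110):
    w=q[(q[:,2]>a)&(q[:,2]<a+10)]
    if len(w):print(a,len(w),w.min(0).round(1),w.max(0).round(1))
E
```

```text
[531.02137574 -31.4863053  111.2191591 ] [ 3.68784115e-04 -3.13986084e+00  8.06946765e-05] [ 0.21969576  0.72238605 -1.92794279] [ 0.01139465  0.03333733 -0.01326771]
20 30 [522.1 -31.4  20.7] [545.7 -13.5  29.9]
30 31 [522.1 -32.7  30.3] [546.2 -13.4  40. ]
40 34 [518.3 -37.4  40.3] [545.6 -14.7  49.4]
50 28 [522.5 -30.7  50.1] [543.9 -17.6  59.6]
60 20 [510.9 -37.3  60. ] [549.7  -6.7  69.5]
70 53 [512.1 -37.8  70.1] [551.2  -5.5  79.6]
80 57 [511.3 -36.6  80. ] [551.5  -6.2  89.9]
90 56 [513.9 -36.8  90.3] [551.9  -4.6  99.8]
100 52 [512.8 -37.4 100.2] [551.9  -5.2 109.2]
110 46 [525.4 -61.1 110.3] [552.5   2.1 120. ]
```

arm_command(
  motion=[
    [0,0,0,-0.008,0.001,0,-0.2],
    [0,0,0,-0.008,0.001,0,-0.2],
    [0,0,0,-0.008,0.001,0.02,-0.2],
    [0,0,0,-0.008,0.001,0.04,-0.2],
    [0,0,0,-0.008,0.001,0.06,-0.2],
    [0,0,0,-0.008,0.001,0.08,-0.2],
    [0,0,0,-0.008,0.001,0.1,-0.2],
    [0,0,0,-0.008,0.001,0.12,-0.2],
    [0,0,0,-0.008,0.001,0.12,-0.2],
    [0,0,0,-0.008,0.001,0.12,-0.2],
  ],
)

```text
time: 8.27
position: [533.3, -31.2, 81.6]
tool_rot: [0.0, -3.141, 0.0]
force: [-0.6, -0.2, -2.4]
finger_gap: 45.7
gripper_force: 36.9
```

```bash
cat > chk.py <<'E'
from h import *
s=robot.get_state();print(s["position"],s["tool_rot"],s["force"],s["wrist_torque"])
im,M=cam("scene");P=cloud(im,M)
q=P[(abs(P[...,0]-530)<40)&(abs(P[...,1]+28)<40)]
for a in(16,20,30,40,50,60,70,80,90,100,110):
    w=q[(q[:,2]>a)&(q[:,2]<a+10)]
    if len(w):print(a,len(w),w.min(0).round(1),w.max(0).round(1))
E
python3 chk.py
```

```text
[533.26250122 -31.21904057  81.57330133] [ 3.73922126e-04 -3.14063056e+00  4.18825578e-05] [-0.64564279 -0.19005939 -2.44651687] [-0.02999908 -0.02362371  0.0079324 ]
16 46 [495.4 -65.7  16. ] [569.9  11.4  25.8]
20 29 [521.9 -29.   20.2] [546.6 -13.6  29.4]
30 17 [521.5 -35.   30. ] [552.2  -5.4  39.9]
40 51 [515.1 -33.7  40. ] [552.9  -6.2  49.8]
50 52 [515.  -32.5  50.4] [553.9  -6.2  59.7]
60 51 [515.2 -33.9  60.1] [554.   -5.8  69.9]
70 48 [515.1 -42.1  70.3] [553.6  -6.1  79.7]
80 41 [522.9 -54.9  80.9] [554.7   1.2  90. ]
90 60 [521.4 -57.8  90. ] [553.4   7.4  99.9]
100 84 [525.4 -57.4 100. ] [554.2   7.7 110. ]
110 81 [523.6 -59.6 110. ] [554.7   6.9 120. ]
```

arm_command(
  motion=[
    [0,0,0,0,0,0.02,-0.2],
    [0,0,0,0,0,0.04,-0.2],
    [0,0,0,0,0,0.06,-0.2],
    [0,0,0,0,0,0.08,-0.2],
    [0,0,0,0,0,0.088,-0.2],
    [0,0,0,0,0,0.088,-0.2],
    [0,0,0,0,0,0.088,0.3],
    [0,0,0,0,0,0.088,0.3],
    [0,0,0,0,0,0.088,0.3],
    [0,0,0,0,0,0.088,0.3],
  ],
)

```text
time: 9.15
position: [533.9, -31.2, 60.2]
tool_rot: [-0.0, 3.141, -0.0]
force: [-0.5, -0.4, -0.6]
finger_gap: 55.9
gripper_force: 0.0
```

```bash
python3 chk.py
```

```text
[533.8630306  -31.21724326  60.23783215] [-4.14936206e-04  3.14091292e+00 -2.74167557e-06] [-0.47043426 -0.41666218 -0.57008422] [ 0.00571523 -0.01620348  0.00041985]
16 63 [493.4 -63.2  16. ] [565.5  10.9  25.9]
20 49 [513.8 -32.7  20.1] [554.1  -6.1  29.7]
30 49 [514.9 -32.   30.6] [553.5  -5.7  40. ]
40 52 [515.1 -32.4  40.1] [552.8  -5.5  49.9]
50 39 [515.6 -31.6  50.4] [554.8  -5.8  59.8]
60 38 [526.8 -61.5  60.4] [554.4   5.8  69.9]
70 70 [525.1 -62.3  70.1] [553.5  11.1  80. ]
80 108 [521.9 -63.2  80.2] [552.6  10.9  89.9]
90 51 [523.8 -63.2  90.1] [550.5  11.9  99.8]
100 39 [524.4 -66.6 100.1] [548.1  11.  109.9]
110 42 [522.7 -67.7 110.2] [546.9  11.2 119.9]
```

arm_command(
  motion=[
    [0,0,0,0,0,0,0.3],
    [0,0,0,0,0,0,0.3],
    [0,0,0,0,0,0,-0.2],
    [0,0,0,0,0,0,-0.2],
    [0,0,0,0,0,0,-0.2],
    [0,0,0,0,0,0,-0.2],
    [0,0,0,0,0,-0.03,-0.2],
    [0,0,0,0,0,-0.08,-0.2],
    [0,0,0,0,0,-0.14,-0.2],
    [0,0,0,0,0,-0.2,-0.2],
  ],
)

```text
time: 10.03
position: [532.5, -31.5, 110.1]
tool_rot: [0.0, -3.139, 0.0]
force: [1.1, 0.5, -2.1]
finger_gap: 45.4
gripper_force: 36.5
```

arm_command(
  motion=[
    [0,0,0,0,0,-0.06,-0.2],
    [0,0,0,0,0,-0.12,-0.2],
    [0,0,0,0,0,-0.18,-0.2],
    [0,0,0,0,0,-0.22,-0.2],
    [0,0,0,0,0,-0.22,-0.2],
    [0,0,0,0,-0.08,-0.22,-0.2],
    [0,0,0,0.05,-0.2,-0.22,-0.2],
    [0,0,0,0.1,-0.32,-0.22,-0.2],
    [0,0,0,0.15,-0.44,-0.22,-0.2],
    [0,0,0,0.2,-0.56,-0.22,-0.2],
  ],
)

```text
time: 10.87
position: [482.1, -172.2, 164.1]
tool_rot: [0.002, -3.14, -0.001]
force: [-0.2, 0.4, -2.0]
finger_gap: 45.4
gripper_force: 36.6
```

```bash
python3 held.py w4.png
```

```text
[ 482.1 -172.2  164.1] [ 1.5000e-03 -3.1396e+00 -6.0000e-04] 10.8667 45.391741483161034 36.57692698761821 [-0.2  0.4 -2. ]
-60 966 [ 10. -30. -60.] [ 13.9  30.  -50. ]
-50 738 [-10.4 -30.  -50. ] [ 13.8  30.  -40. ]
-40 2195 [-17.5 -29.9 -40. ] [ 25.6  29.3 -30. ]
-30 5994 [-19.1 -29.6 -30. ] [ 26.6  29.1 -20. ]
-20 2303 [-14.4 -29.7 -20. ] [ 26.7  29.5 -10. ]
-10 1656 [-14.3 -29.5 -10. ] [26.8 29.1 -0. ]
0 1224 [-14.3 -21.6   0. ] [26.6 21.7 10. ]
10 926 [-14.3 -21.2  10. ] [26.7 21.8 20. ]
20 731 [-14.4 -19.9  20. ] [26.4 22.1 30. ]
30 527 [-14.2 -20.7  30. ] [26.4 22.1 40. ]
40 128 [-14.2 -18.4  40.1] [26.2 22.1 45.1]
```

The bottom of the sleeve is now 45 mm below the TCP, which puts it at z = 15 when released on the pin. That means it went fully home, so it is the good one and goes to the tray.

arm_command(
  motion=[
    [0,0,0,0.044,-0.12,0,-0.2],
    [0,0,0,0.044,-0.244,0,-0.2],
    [0,0,0,0.044,-0.244,0.08,-0.2],
    [0,0,0,0.044,-0.244,0.18,-0.2],
    [0,0,0,0.044,-0.244,0.28,-0.2],
    [0,0,0,0.044,-0.244,0.36,-0.2],
    [0,0,0,0.044,-0.244,0.41,-0.2],
    [0,0,0,0.044,-0.244,0.43,-0.2],
    [0,0,0,0.044,-0.244,0.43,-0.2],
    [0,0,0,0.044,-0.244,0.43,-0.2],
  ],
)

```text
time: 11.75
position: [472.6, -232.1, 57.4]
tool_rot: [0.001, -3.141, -0.0]
force: [0.2, 0.1, -2.3]
finger_gap: 45.3
gripper_force: 36.9
```

arm_command(
  motion=[
    [0,0,0,0,0,0.012,-0.2],
    [0,0,0,0,0,0.024,-0.2],
    [0,0,0,0,0,0.027,-0.2],
    [0,0,0,0,0,0.027,-0.2],
    [0,0,0,0,0,0.027,-0.2],
    [0,0,0,0,0,0.027,-0.2],
    [0,0,0,0,0,0.027,0.4],
    [0,0,0,0,0,0.027,0.4],
    [0,0,0,0,0,0.027,0.4],
    [0,0,0,0,0,0.027,0.4],
  ],
)

```text
time: 12.58
position: [472.9, -232.3, 51.1]
tool_rot: [-0.0, 3.141, -0.0]
force: [-0.2, 0.6, -0.2]
finger_gap: 59.6
gripper_force: 0.0
```

arm_command(
  motion=[
    [0,0,0,0,0,-0.04,0.4],
    [0,0,0,0,0,-0.15,0.4],
    [0,0,0,0,0,-0.3,0.4],
    [0,0,0,0,0,-0.45,0.55],
    [0,0,0,0,0,-0.6,0.55],
    [0,0,0,-0.1,0.08,-0.7,0.55],
    [0,0,0,-0.25,0.2,-0.7,0.55],
    [0,0,0,-0.4,0.3,-0.7,0.55],
    [0,0,0,-0.52,0.4,-0.7,0.55],
    [0,0,0,-0.62,0.5,-0.7,0.55],
  ],
)

```text
time: 13.42
position: [628.7, -107.3, 227.4]
tool_rot: [0.002, 3.14, -0.001]
force: [0.4, -1.3, -0.5]
finger_gap: 66.2
gripper_force: 0.0
```

```bash
python3 - <<'E'
from h import *
s=robot.get_state();print(s["position"],s["tool_rot"],s["time"])
def rep(im,M,x,y,r=34,z0=71,z1=95):
    P=cloud(im,M);z=P[...,2]
    q=P[(abs(P[...,0]-x)<r)&(abs(P[...,1]-y)<r)&(z>z0)&(z<z1)]
    if len(q)<4:return print(len(q))
    c,rr=cv2.minEnclosingCircle(q[:,:2].astype(np.float32));print(np.round(c,1),round(rr,1),np.percentile(q[:,2],[5,50,95]).round(1),len(q))
im,M=cam("scene");rep(im,M,470,-232,40)
im,M=cam("wrist");rep(im,M,682,-78)
im,M=cam("top");rep(im,M,470,-232,40)
E
```

```text
[ 628.65952494 -107.27589427  227.35013678] [ 1.75256249e-03  3.13950927e+00 -1.30731775e-03] 13.4167
[ 469.4 -227.2] 25.7 [71.7 76.3 79.8] 82
[682.4 -78.9] 23.1 [72.7 74.7 76. ] 1120
0
```

arm_command(
  motion=[
    [0,0,0,-0.12,0.06,0,0.55],
    [0,0,0,-0.213,0.115,0,0.55],
    [0,0,0,-0.213,0.115,0.05,0.55],
    [0,0,0,-0.213,0.115,0.15,0.55],
    [0,0,0,-0.213,0.115,0.28,0.55],
    [0,0,0,-0.213,0.115,0.4,0.55],
    [0,0,0,-0.213,0.115,0.5,0.55],
    [0,0,0,-0.213,0.115,0.5,0.55],
    [0,0,0,-0.213,0.115,0.5,0.55],
    [0,0,0,-0.213,0.115,0.5,0.55],
  ],
)

```text
time: 14.4
position: [680.9, -79.9, 102.5]
tool_rot: [0.001, 3.139, -0.001]
force: [0.9, -0.5, 0.4]
finger_gap: 66.0
gripper_force: 0.0
```

arm_command(
  motion=[
    [0,0,0,-0.005,0.005,0.04,0.55],
    [0,0,0,-0.005,0.005,0.1,0.55],
    [0,0,0,-0.005,0.005,0.16,0.55],
    [0,0,0,-0.005,0.005,0.22,0.55],
    [0,0,0,-0.005,0.005,0.24,0.55],
    [0,0,0,-0.005,0.005,0.24,0.55],
    [0,0,0,-0.005,0.005,0.24,0.55],
    [0,0,0,-0.005,0.005,0.24,-0.2],
    [0,0,0,-0.005,0.005,0.24,-0.2],
    [0,0,0,-0.005,0.005,0.24,-0.2],
  ],
)

```text
time: 15.23
position: [682.2, -77.9, 41.6]
tool_rot: [-0.0, 3.14, -0.0]
force: [0.3, -0.8, 0.4]
finger_gap: 46.0
gripper_force: 36.0
```

arm_command(
  motion=[
    [0,0,0,0,0,0,-0.2],
    [0,0,0,0,0,0,-0.2],
    [0,0,0,0,0,-0.04,-0.2],
    [0,0,0,0,0,-0.1,-0.2],
    [0,0,0,0,0,-0.2,-0.2],
    [0,0,0,0,0,-0.3,-0.2],
    [0,0,0,0,0,-0.4,-0.2],
    [0,0,0,0,0,-0.5,-0.2],
    [0,0,0,0,0,-0.5,-0.2],
    [0,0,0,0,0,-0.5,-0.2],
  ],
)

```text
time: 16.07
position: [682.7, -77.7, 168.5]
tool_rot: [-0.001, 3.137, -0.0]
force: [0.5, 0.5, -2.6]
finger_gap: 45.6
gripper_force: 36.4
```

```bash
python3 held.py w5.png|sed -n '1p;8,14p'
```

```text
[682.7 -77.7 168.5] [-6.0000e-04  3.1371e+00 -3.0000e-04] 16.0667 45.58967526813262 36.37371439486742 [ 0.5  0.5 -2.6]
0 938 [-13.8 -23.1   0. ] [23.3 21.2 10. ]
10 568 [-13.5 -23.   10. ] [23.1 20.8 20. ]
20 399 [  4.8 -23.   20. ] [23.3 20.8 30. ]
30 319 [  4.6 -23.2  30. ] [23.3 20.6 39.9]
40 1 [17.9 12.9 40.2] [17.9 12.9 40.2]
```

arm_command(
  motion=[
    [0,0,0,0.08,0.03,0,-0.2],
    [0,0,0,0.2,0.06,0,-0.2],
    [0,0,0,0.32,0.1,0,-0.2],
    [0,0,0,0.44,0.14,0,-0.2],
    [0,0,0,0.54,0.17,0,-0.2],
    [0,0,0,0.609,0.188,0,-0.2],
    [0,0,0,0.609,0.188,0,-0.2],
    [0,0,0,0.609,0.188,0.04,-0.2],
    [0,0,0,0.609,0.188,0.08,-0.2],
    [0,0,0,0.609,0.188,0.08,-0.2],
  ],
)

```text
time: 16.95
position: [528.7, -30.9, 143.2]
tool_rot: [0.0, -3.138, 0.0]
force: [-1.6, -0.0, -2.2]
finger_gap: 45.6
gripper_force: 36.4
```

```bash
python3 chk.py
```

```text
[528.71934655 -30.94182222 143.17412896] [ 6.88049039e-06 -3.13792896e+00  3.28491210e-04] [-1.56129765 -0.01941477 -2.16154497] [-0.02065293  0.05028947  0.05101966]
16 53 [491.7 -65.5  16. ] [568.5  11.   26. ]
20 30 [521.  -29.2  20.3] [546.2 -13.7  29.3]
30 33 [520.5 -30.9  30.3] [545.3 -13.2  39.9]
40 37 [518.5 -34.4  40.6] [545.3 -13.5  49.9]
50 26 [523.4 -34.8  50. ] [543.9 -15.9  59.1]
60 25 [524.3 -30.3  60.3] [541.7 -16.2  69.9]
70 30 [523.2 -37.5  70.2] [540.9 -17.5  80. ]
80 21 [523.6 -31.6  80.2] [541.  -19.2  87.2]
100 45 [510.2 -34.4 101. ] [551.5  -5.7 109.7]
110 58 [510.6 -36.6 110.1] [552.6  -7.4 119.9]
```

arm_command(
  motion=[
    [0,0,0,-0.007,0.002,0,-0.2],
    [0,0,0,-0.007,0.002,0,-0.2],
    [0,0,0,-0.007,0.002,0.02,-0.2],
    [0,0,0,-0.007,0.002,0.04,-0.2],
    [0,0,0,-0.007,0.002,0.06,-0.2],
    [0,0,0,-0.007,0.002,0.08,-0.2],
    [0,0,0,-0.007,0.002,0.1,-0.2],
    [0,0,0,-0.007,0.002,0.12,-0.2],
    [0,0,0,-0.007,0.002,0.14,-0.2],
    [0,0,0,-0.007,0.002,0.14,-0.2],
  ],
)

```text
time: 17.83
position: [530.2, -30.2, 109.7]
tool_rot: [0.001, -3.14, 0.0]
force: [-0.5, 0.3, -2.2]
finger_gap: 45.4
gripper_force: 36.4
```

```bash
python3 chk.py
```

```text
[530.24927093 -30.16330071 109.68831398] [ 5.85711131e-04 -3.13955243e+00  4.97570407e-06] [-0.5233361   0.28772421 -2.24897299] [-0.0209825  -0.00603137 -0.03730024]
16 47 [492.1 -66.9  16.1] [567.8  10.1  25.7]
20 29 [521.2 -31.   20.2] [544.1 -12.3  29.6]
30 31 [522.1 -30.6  30.5] [546.4 -13.   39.3]
40 41 [518.7 -33.5  40.1] [544.9 -14.3  50. ]
50 26 [524.1 -34.2  50.1] [541.8 -17.3  59.5]
60 14 [515.3 -23.7  60.5] [550.9  -8.   69.9]
70 49 [515.6 -34.8  70.7] [553.2  -6.3  79.6]
80 51 [515.9 -32.8  80.3] [554.6  -5.9  89.9]
90 53 [515.1 -44.7  90.3] [554.   -6.   99.6]
100 50 [518.  -45.4 100. ] [553.6  -6.4 109.9]
110 49 [520.  -45.5 110.8] [553.6   4.5 120. ]
```

arm_command(
  motion=[
    [0,0,0,0,0,0.02,-0.2],
    [0,0,0,0,0,0.04,-0.2],
    [0,0,0,0,0,0.06,-0.2],
    [0,0,0,0,0,0.072,-0.2],
    [0,0,0,0,0,0.072,-0.2],
    [0,0,0,0,0,0.072,-0.2],
    [0,0,0,0,0,0.072,-0.2],
    [0,0,0,0,0,0.072,0.2],
    [0,0,0,0,0,0.072,0.2],
    [0,0,0,0,0,0.072,0.2],
  ],
)

```text
time: 18.72
position: [531.5, -30.3, 93.2]
tool_rot: [-0.0, 3.14, -0.0]
force: [0.1, 0.8, 0.0]
finger_gap: 51.1
gripper_force: 0.0
```

```bash
python3 chk.py
```

```text
[531.52399414 -30.26400613  93.2472346 ] [-3.18454714e-04  3.14041623e+00 -6.12008594e-05] [0.09596058 0.76426333 0.03758911] [ 0.01213016  0.01013165 -0.00159325]
16 50 [491.2 -66.2  16. ] [567.7  10.7  25.5]
20 31 [521.3 -30.4  20.2] [545.6 -12.9  29.6]
30 30 [521.1 -29.7  30.4] [545.6 -13.8  39. ]
40 15 [522.1 -28.6  40.5] [549.1  -7.8  50. ]
50 49 [515.6 -32.4  50.1] [553.7  -6.8  59.7]
60 50 [515.5 -31.   60.3] [553.8  -5.8  69.9]
70 53 [516.2 -43.1  70.1] [554.2  -6.1  79.9]
80 53 [515.  -36.   80.1] [554.9  -4.3  89.7]
90 40 [523.3 -36.2  90.7] [554.1   3.1  99.9]
100 58 [525.6 -60.2 100. ] [555.6  11.  110. ]
110 85 [521.9 -62.8 110.1] [554.5  11.2 119.9]
```

arm_command(
  motion=[
    [0,0,0,0,0,0,0.2],
    [0,0,0,0,0,0,0.2],
    [0,0,0,0,0,0,0.2],
    [0,0,0,0,0,0,-0.2],
    [0,0,0,0,0,0,-0.2],
    [0,0,0,0,0,0,-0.2],
    [0,0,0,0,0,0,-0.2],
    [0,0,0,0,0,-0.03,-0.2],
    [0,0,0,0,0,-0.08,-0.2],
    [0,0,0,0,0,-0.14,-0.2],
  ],
)

```text
time: 19.6
position: [529.6, -30.2, 127.3]
tool_rot: [0.001, -3.138, 0.0]
force: [-0.4, -0.8, -2.8]
finger_gap: 45.5
gripper_force: 36.3
```

arm_command(
  motion=[
    [0,0,0,0,0,-0.06,-0.2],
    [0,0,0,0,0,-0.12,-0.2],
    [0,0,0,0,0,-0.16,-0.2],
    [0,0,0,0,0,-0.16,-0.2],
    [0,0,0,0.02,0.08,-0.16,-0.2],
    [0,0,0,0.06,0.2,-0.16,-0.2],
    [0,0,0,0.1,0.34,-0.16,-0.2],
    [0,0,0,0.14,0.48,-0.16,-0.2],
    [0,0,0,0.18,0.62,-0.16,-0.2],
    [0,0,0,0.2,0.76,-0.16,-0.2],
  ],
)

```text
time: 20.43
position: [478.4, 160.6, 166.8]
tool_rot: [0.0, -3.138, 0.002]
force: [0.5, -0.2, -2.8]
finger_gap: 45.7
gripper_force: 36.4
```

```bash
python3 held.py w6.png|sed -n '1p;8,15p'
```

```text
[478.4 160.6 166.8] [ 3.0000e-04 -3.1382e+00  2.0000e-03] 20.4333 45.685553964789044 36.40443915501237 [ 0.5 -0.2 -2.8]
0 1027 [-13.9 -22.4   0. ] [23.2 21.5 10. ]
10 636 [-13.4 -22.4  10. ] [23.4 21.5 20. ]
20 410 [  5.7 -22.1  20.1] [23.6 21.8 30. ]
30 363 [  6.4 -21.8  30. ] [23.9 21.5 40. ]
40 60 [  8.6 -20.9  40. ] [23.6 21.2 42.8]
```

The undersized sleeve rested on the step, with its underside about 34 mm above the plate. Now it goes to the bin.

arm_command(
  motion=[
    [0,0,0,0.04,0.14,0,-0.2],
    [0,0,0,0.08,0.28,0,-0.2],
    [0,0,0,0.11,0.42,0,-0.2],
    [0,0,0,0.13,0.52,0,-0.2],
    [0,0,0,0.13,0.546,0,-0.2],
    [0,0,0,0.13,0.546,0.05,-0.2],
    [0,0,0,0.13,0.546,0.15,-0.2],
    [0,0,0,0.13,0.546,0.25,-0.2],
    [0,0,0,0.13,0.546,0.25,-0.2],
    [0,0,0,0.13,0.546,0.25,-0.2],
  ],
)

```text
time: 21.32
position: [447.4, 294.6, 103.9]
tool_rot: [-0.001, -3.138, 0.005]
force: [-0.0, -0.4, -2.2]
finger_gap: 45.5
gripper_force: 37.1
```

arm_command(
  motion=[
    [0,0,0,0,0,0.04,-0.2],
    [0,0,0,0,0,0.08,-0.2],
    [0,0,0,0,0,0.12,-0.2],
    [0,0,0,0,0,0.15,-0.2],
    [0,0,0,0,0,0.18,-0.2],
    [0,0,0,0,0,0.19,-0.2],
    [0,0,0,0,0,0.19,-0.2],
    [0,0,0,0,0,0.19,-0.2],
    [0,0,0,0,0,0.19,-0.2],
    [0,0,0,0,0,0.19,-0.2],
  ],
)

```text
time: 22.15
position: [448.7, 296.5, 58.2]
tool_rot: [-0.0, 3.141, 0.001]
force: [-0.6, -0.8, -1.8]
finger_gap: 45.6
gripper_force: 37.1
```

arm_command(
  motion=[
    [0,0,0,0,0,0.012,-0.2],
    [0,0,0,0,0,0.024,-0.2],
    [0,0,0,0,0,0.033,-0.2],
    [0,0,0,0,0,0.033,-0.2],
    [0,0,0,0,0,0.033,-0.2],
    [0,0,0,0,0,0.033,-0.2],
    [0,0,0,0,0,0.033,0.3],
    [0,0,0,0,0,0.033,0.3],
    [0,0,0,0,0,0.033,0.3],
    [0,0,0,0,0,0.033,0.3],
  ],
)

```text
time: 22.98
position: [448.6, 296.3, 49.6]
tool_rot: [-0.0, 3.141, 0.0]
force: [-0.2, 0.4, -0.6]
finger_gap: 55.4
gripper_force: 0.0
```

arm_command(
  motion=[
    [0,0,0,0,0,-0.04,0.3],
    [0,0,0,0,0,-0.15,0.3],
    [0,0,0,0,0,-0.3,0.3],
    [0,0,0,0,0,-0.45,0.3],
    [0,0,0,0,0,-0.6,0.3],
    [0,0,0,0,0,-0.7,0.3],
    [0,0,0,-0.1,0.1,-0.75,0.3],
    [0,0,0,-0.2,0.2,-0.75,0.3],
    [0,0,0,-0.3,0.3,-0.75,0.3],
    [0,0,0,-0.3,0.3,-0.75,0.3],
  ],
)

```text
time: 23.82
position: [528.0, 377.3, 239.1]
tool_rot: [-0.004, 3.134, 0.011]
force: [-0.3, 0.6, 0.2]
finger_gap: 55.5
gripper_force: 0.0
```

```bash
python3 - <<'E'
from h import *
im,M=cam("scene");P=cloud(im,M);z=P[...,2]
for x,y in((448,296),(470,-232)):
    q=P[(abs(P[...,0]-x)<40)&(abs(P[...,1]-y)<40)&(z>50)]
    for a in(50,60,70):
        w=q[(q[:,2]>a)&(q[:,2]<a+10)]
        if len(w):print(a,len(w),w.min(0).round(1),w.max(0).round(1))
save(im,"end.png")
E
```

```text
50 80 [437.2 277.1  50. ] [471.4 319.1  59.9]
60 107 [432.6 279.   60.1] [471.6 320.1  69.8]
70 209 [426.2 275.1  70.1] [471.4 320.1  80. ]
50 39 [ 454.2 -235.    50.3] [ 494.  -205.2   59.9]
60 54 [ 454.8 -250.6   60.7] [ 493.7 -206.8   69.7]
70 84 [ 447.8 -253.3   70.1] [ 494.1 -207.1   79.5]
```

View pics/end.png

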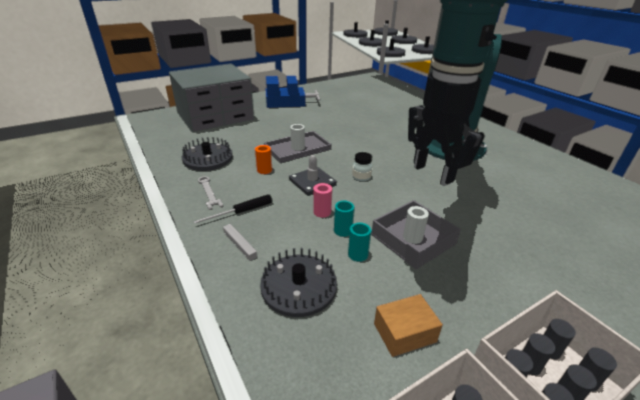

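Both sleeves stand upright: the good one in the tray at (row 138, col 297) and the undersized one in the bin at (222, 418). The rest of the bench looks undisturbed and the arm is clear.

```bash
python3 -c "
from station import robot
print(robot.finish_job())"
```

```text
the job is handed in; nothing more can be done
None
```

The job is handed in: the good sleeve went fully home on the gauge and now stands in the tray, and the undersized one stopped on the step and now stands in the bin; the judge's verdict wasn't shown.

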